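Index the revolving desk organiser to the green-dot hole

TASK

The revolving organiser on the desk is locked by the spring pin under its black knob. Draw the pin, swing the tray round by the knob the short way to the side of the green dot, and let the pin drop fully home into the hole by that dot, then let go. Turn gently, never forcing the pin against the side of a hole; keep the eraser and the tape roll in the tray, keep away from the red dot's hole, and leave the other things on the desk where they are.

Things in the scene. Friction and masses are not known exactly. Their poses are not given: they have to be found in the camera images.
- hub (a point): Sizes here are in mm. Centre of the organiser's turning axis (vertical), on the top face of its fixed round white base (280 across, 35 high). The knob travels round this axis on a circle of radius 95. A pink tray (156 across, open top, rim at 65 above the desk) turns on the base with a friction drag of about 1.6 N at the knob (3 to 8 N with the pin riding on the base); it can turn 90 degrees either way from its start. The base cannot move.
- knob (a point): Centre of the black cylindrical plunger knob, 24 diameter, 26 tall, axis vertical; 93 above the desk when the pin is fully home, rising 1:1 as it is drawn. Below it are 14 of thin stem (when home) and a steel barrel on a bracket of the tray, barrel top 66 above the desk. The pin hangs straight below the knob and turns with the tray. Nothing of the organiser stands higher than 67 except the knob.
- plunger (a joint): How far the pin is drawn up, m: 0 = fully home in a hole, 0.012 = tip riding on the base's top face, 0.018 = end stop. A spring pushes it down with 2.6 N at 0 and 4.4 N at 0.012. The pin must be lifted more than 0.012 to clear a hole.
- pin: The steel pin itself, 8 diameter with a slightly domed tip, rigid with the knob (same axis; its origin is on the axis, 93 below the knob's centre). The holes are 10.6 wide and 12 deep; inside one the pin has about 1.3 of play each way.
- dot_green: Flat round green sticker, 16 diameter, 1.5 thick, lying on the base's rim 126 from the axis; origin at its underside centre, axes mean nothing. It marks the wanted hole, a brass-rimmed hole on the 95 circle, but only roughly: seen from the axis the hole lies anywhere up to 12 degrees (20 along its circle) to either side of the dot. That hole is 42 to 58 degrees round from the hole in which the pin starts, on either hand; there is no other hole between.
- dot_red: Same sticker in red, marking the hole 42 to 58 degrees round on the other hand from the start; not wanted.
- eraser_mid (a point): Centre of a loose white eraser, 40 x 20 x 12, lying in the tray.
- tape_mid (a point): Centre of a loose blue tape roll, 44 diameter, 14 high, lying in the tray.
- phone: Bystander, loose: black smartphone lying flat, 150 x 73 x 9 mm; origin at the centre of its underside.
- stapler: Bystander, loose: black and red stapler, 130 x 36 x 50 mm; origin at the centre of its underside.
- mouse: Bystander, loose: black computer mouse, 105 x 60 x 32 mm; origin at the centre of its underside.
- tumbler: Bystander, loose: pink closed drinks can-shaped tumbler, 68 across, 150 tall mm; origin at the centre of its underside.
- glasses: Bystander, loose: gold wire spectacles lying with arms unfolded, about 145 x 135 x 6 mm; origin at the centre of its underside.
- marker_pen: Bystander, loose: green marker pen lying flat, 130 long, 13 thick mm; origin at the centre of its underside.
- note_pad: Bystander, loose: light blue note pad, 100 x 75 x 12 mm; origin at the centre of its underside.

How it is judged:
By the outcome, as a careful person would: the job done as asked, in the order asked, and still so for the second after the job is handed in, with the robot touching nothing.
It also fails if it takes over 48 s, if anything falls off the work surface, if the arm or the gripper's body presses on something with over 40 N, if the wrist force passes 120 N, or if a joint passes its speed limit or range.

ROBOT

A 6-joint arm with a two-finger parallel gripper is mounted at the origin on the work surface. World frame = base frame: x ahead of the robot, y to its left, z up, the work surface at z = 0. Lengths are in m, angles in rad, forces in N, time in s.
With the tool pointing down it reaches from about 0.375 to 0.9 m from the base axis. Payload 3.1 kg.
Tool frame: the origin (TCP) lies midway between the tips of the shut fingers; the grasp point (between the pads) lies 19 mm behind it; x points along the fingers, z is the direction in which the jaws open and shut, and the axes are right-handed (so a half turn about x gives the same grasp; the last joint's range is limited). The gripper opens to 85 mm and grips with 20 to 120 N. Pads are 22 mm wide; open, the fingers measure 114 mm over their backs; the gripper's body (76 mm by 85 mm) begins 54 mm behind the grasp point. The pads swing forward as they close: fully open they stand 13 mm farther back than shut.
Start: joints at [-1.371, 0.527, 1.433, -0, 1.181, -0.178], TCP at [0.231, -0.581, 0.231] pointing down, gripper open.
Joint ranges: [-3.08, 3.08], [-0.75, 2.2], [0.22, 2.44], [-1.43, 4.57], [0, 2.65], [-2.85, 2.85]. Speed limits (rad/s): [2.79, 2.79, 3.14, 3.14, 3.14, 3.14].

INTERFACE

Orientations are given as a unit quaternion [x, y, z, w].
In Python, from station import status, snapshot, camera_params, ticket gives the robot as it stands.
- The arm moves only by the tool arm_command, never from a script. Its argument "series" is a list that holds one entry, the list of rows, each a list of 4 numbers: the shift along the tool's x, y, z in mm, then the turn about the tool's x in rad. A call has 1 to 10 rows; each row shifts and turns the commanded pose from where the row before left it, along the tool's axes as they then stand; what a row does not reach is not made up. A row lasts 1/10 s, in which the tool goes at most 50 mm and 8.59 degrees, less where a joint would pass 70% of its speed; a pose out of reach is approached as far as the arm can. A call is refused whole if a number of a shift passes 50 or a number of a turn 0.15, either way. A call with a gripper value outside its range is refused whole. "jaw" is the opening in per cent of the stroke, from 0 (shut) to 100 (fully open), set as the call begins (left out, the last holds). The fingers move at their own pace and stop on an object; "force" is the grip in N (left out, the last holds). Time passes only in rows, so rows that do not move let the fingers close. It gives the time, the measured TCP pose, the force and the opening at its end, in the units of the state.
- status.sense(): the state, without advancing time (a new reading comes with each control period).
- snapshot(name): name is "scene" or "side" or "wrist"; returns the picture (420x560x3 uint8, red, green, blue); there is no depth.
- camera_params(name): a dict with "fovy" (degrees; the focal length in pixels is half the picture's height over the tangent of half this angle, whatever the lens; pixels are square), "cx", "cy" (the principal point, pixels), "extrinsics" (4x4, takes a point from camera to world coordinates); the wrist camera has in their place "mount" (4x4, takes a point from camera to tool coordinates, whose origin is the TCP and whose axes are the tool frame's). Camera axes: x right, y down, z forward; pixel columns grow to the right and rows downward; lengths in m; the calibration is good to about 2 mm. The wrist camera is an equidistant fisheye: a pixel r from the principal point sees the ray r / f radians off the axis. A picture is of the moment at which its call begins: read the wrist's pose just before it. camera_params takes no time and is no camera call.
- ticket.sign_off(): hands the job in, once; it reports no verdict.
The state is a dict: "t": time; "q": joint angles; "qd": joint speeds; "tau": joint torques, N m; "tcp_pos": TCP position; "tool_rot": TCP orientation; "force": force on the tool from outside, world axes, zero at the start; "ft_torque": the same for the moment, N m; "finger_gap": opening from 0.0 (shut) to 1.0 (fully open).
Only numpy, scipy, OpenCV 4.12 (cv2) and the standard library are available. Lean on these libraries where they do the work, as an engineer would, in place of code of your own. Each camera call takes 0.05 s, during which the arm holds its last target. There are 200 camera calls.

## Working session

There is one attempt and no reset: what is moved stays moved. The work goes in short steps, Python scripts to look and compute and a tool call to move; the robot and the scene stay as the last step left them, time stands still between calls to the robot, and variables do not carry over. Pictures are saved under pics/ and viewed, about 8 in all and at most 12, crops included, and the job is handed in when it is done.

Besides the shell and the picture viewer there is one more tool, called after "Emit:" as name(argument=value, ...) on one line, values as JSON. arm_command: Moves the arm, as the interface text tells. Its arguments: {"type":"object","properties":{"series":{"type":"array"},"jaw":{"type":"number"},"force":{"type":"number"}},"required":["series"]}

```bash
mkdir -p pics; ls; python3 - <<'E'
from station import status, snapshot, camera_params
import cv2,numpy as np
s=status.sense();print(s)
for n in("scene","side"):
    p=camera_params(n);print(n,p)
    cv2.imwrite(f"pics/{n}0.png",cv2.resize(snapshot(n)[:,:,::-1],(800,600),interpolation=cv2.INTER_CUBIC))
print(camera_params("wrist"))
E
```

```text
pics
{'t': 0.0, 'q': array([-1.37048534e+00,  5.28461029e-01,  1.43388302e+00, -5.65718758e-06,
        1.18141680e+00, -1.78542409e-01]), 'qd': array([ 0.00148137, -0.0005308 ,  0.00252021,  0.00094354, -0.00165784,
       -0.00052619]), 'tau': array([ 5.34451756e-04, -4.42353487e+01, -1.78022182e+01, -6.75442652e-05,
        8.35040380e-03,  1.17268648e-07]), 'tcp_pos': array([ 0.23101723, -0.57997261,  0.23034292]), 'tool_rot': array([ 0.39744217,  0.58575341, -0.39637258,  0.58465499]), 'force': array([ 0.31036662, -0.36018264,  0.16167644]), 'ft_torque': array([0.01925831, 0.01562623, 0.02167515]), 'finger_gap': 1.0021782574402742}
scene {'fovy': 53.475405876643855, 'cx': 280.4353861618122, 'cy': 206.08143485865733, 'extrinsics': array([[ 0.17726369,  0.75833997, -0.62729425,  1.25733958],
       [ 0.98414804, -0.14014774,  0.10867958, -0.23095256],
       [-0.00549781, -0.63661534, -0.7711619 ,  1.01334209],
       [ 0.        ,  0.        ,  0.        ,  1.        ]])}
side {'fovy': 45.707623013829206, 'cx': 275.5756033705493, 'cy': 208.08921753686775, 'extrinsics': array([[-0.89943693, -0.19790981,  0.38967283, -0.01658666],
       [-0.43636477,  0.45658182, -0.77531853,  0.99575993],
       [-0.02447439, -0.86738962, -0.49702742,  0.78887557],
       [ 0.        ,  0.        ,  0.        ,  1.        ]])}
{'fovy': 65.70646984690485, 'cx': 288.1631229141875, 'cy': 213.0246652269261, 'mount': array([[ 4.36115225e-04, -3.03416119e-01,  9.52858053e-01,
        -1.41286241e-01],
       [-4.52810728e-04, -9.52858106e-01, -3.03415928e-01,
         7.81506256e-02],
       [ 9.99999802e-01, -2.99140043e-04, -5.52946001e-04,
        -5.31163258e-05],
       [ 0.00000000e+00,  0.00000000e+00,  0.00000000e+00,
         1.00000000e+00]])}
```

View pics/scene0.png

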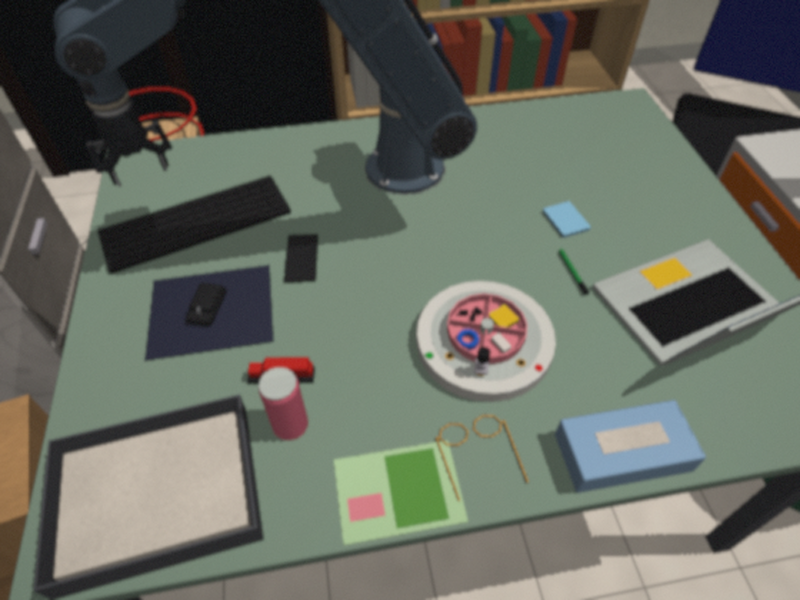

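View pics/side0.png

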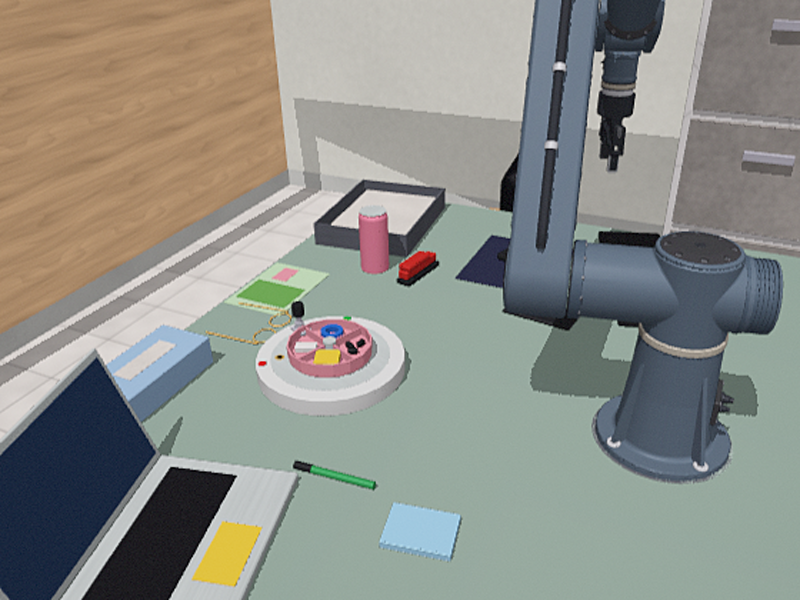

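The scene picture shows the organiser around (485,335), the knob at (483,354), the green dot at (430,355) with a hole at (449,356), and the red dot at (538,368). Next I'll take enlarged crops.

```bash
python3 - <<'E'
from station import snapshot
import cv2,numpy as np
a=snapshot("scene")[190:285,285:395,::-1]; b=snapshot("side")[200:295,170:290,::-1]
A=cv2.resize(a,None,fx=5,fy=5,interpolation=cv2.INTER_CUBIC)   # 550x475
B=cv2.resize(b,None,fx=5,fy=5,interpolation=cv2.INTER_CUBIC)
cv2.imwrite("pics/ca.png",A);cv2.imwrite("pics/cb.png",B)
E
```

```text
(no output)
```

View pics/ca.png

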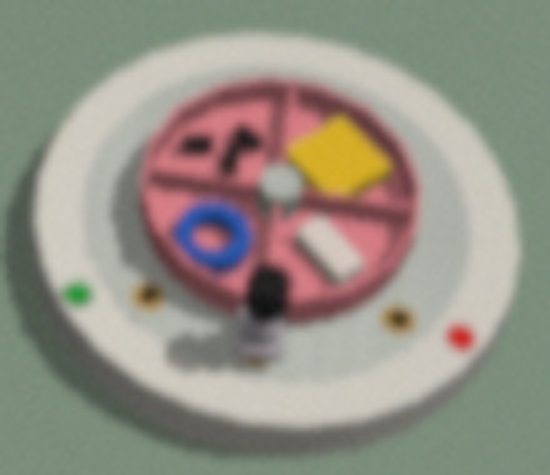

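View pics/cb.png

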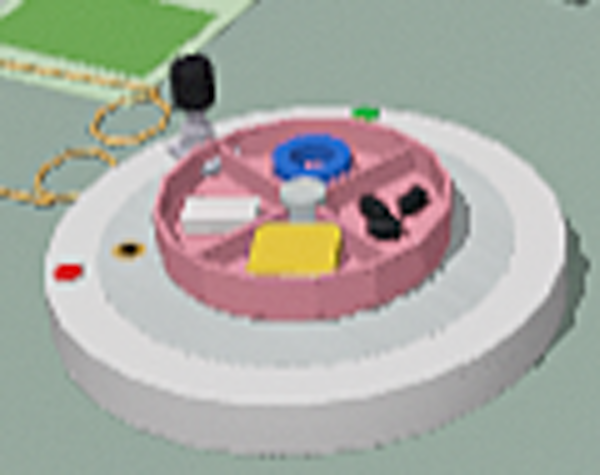

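```bash
cat >h.py <<'E'
import numpy as np
from station import camera_params
from scipy.optimize import least_squares
OFF={"scene":(285,190),"side":(170,200)}
def ray(n,u,v):
    p=camera_params(n);f=210/np.tan(np.radians(p["fovy"]/2));E=p["extrinsics"]
    d=E[:3,:3]@np.array([(u-p["cx"])/f,(v-p["cy"])/f,1]);return E[:3,3],d/np.linalg.norm(d)
def pl(n,u,v,z):
    o,d=ray(n,u,v);return o+d*(z-o[2])/d[2]
def crop(n,u,v):return (u+.5)/5-.5+OFF[n][0],(v+.5)/5-.5+OFF[n][1]
def tri(rs):
    A=sum(np.eye(3)-np.outer(d,d) for o,d in rs);b=sum((np.eye(3)-np.outer(d,d))@o for o,d in rs)
    return np.linalg.solve(A,b)
E
python3 - <<'E'
from h import *
pts={"scene":[(35,205),(265,33),(520,245),(420,70),(100,77)],"side":[(45,262),(300,404),(567,257),(130,360),(490,360)]}
P=[]
for n in pts:
    Q=np.array([pl(n,*crop(n,*q),.035)[:2] for q in pts[n]])
    c=least_squares(lambda c:np.hypot(*(Q-c).T)-.14,Q.mean(0));print(n,c.x,c.fun*1000);P.append(c.x)
hub=np.mean(P,0)
K={"scene":(267,292),"side":(193,82)}
for n in K:print("knob",n,pl(n,*crop(n,*K[n]),.093))
k=tri([ray(n,*crop(n,*K[n])) for n in K]);print(k)
def rep(name,n,q,z):
    p=pl(n,*crop(n,*q),z)
    for h,l in((hub,"mean"),):
        d=p[:2]-h;print(name,n,p[:2],"r",np.hypot(*d)*1000,"ang",np.degrees(np.arctan2(d[1],d[0])))
for n in K:rep("knob",n,K[n],.093)
rep("ghole","scene",(149,294),.035);rep("rhole","scene",(399,319),.035);rep("rhole","side",(128,250),.035)
rep("gdot","scene",(77,293),.0365);rep("gdot","side",(367,113),.0365);rep("rdot","scene",(460,337),.0365);rep("rdot","side",(69,272),.0365)
print(hub)
from scipy.spatial.transform import Rotation as R
from station import status
print(R.from_quat(status.sense()["tool_rot"]).as_matrix().round(3))
E
```

```text
scene [0.58774142 0.05926522] [-0.01380052 -3.75745489 -1.37340693  3.51363656  1.28684934]
side [0.58713809 0.05767443] [ 3.66131446  1.30716666 -3.54580184 -6.20241228  4.80363861]
knob scene [0.67761641 0.02280977 0.093     ]
knob side [0.68020051 0.02348352 0.093     ]
[0.67900899 0.02330032 0.09369344]
knob scene [0.67761641 0.02280977] r 96.97148492362496 ang -21.576151957495206
knob side [0.68020051 0.02348352] r 99.13929273778187 ang -20.664822817905936
ghole scene [ 0.6304133  -0.02663718] r 95.34111599711078 ang -63.20917155318738
rhole scene [0.67173919 0.10615606] r 96.85231887434045 ang 29.495834748272134
rhole side [0.67452485 0.10647455] r 99.43976346583413 ang 28.86527935369764
gdot scene [ 0.62342093 -0.06648744] r 130.034466312886 ang -73.93636009449207
gdot side [ 0.62420431 -0.06605978] r 129.843197345105 ang -73.55195497217866
rdot scene [0.6900142  0.13510175] r 128.03892961994498 ang 36.762890735198646
rdot side [0.69031874 0.13810372] r 130.09858143427894 ang 37.7418078530049
[0.58743976 0.05846983]
[[-0.     0.929  0.37 ]
 [ 0.001  0.37  -0.929]
 [-1.     0.    -0.001]]
```

Side crop: knob at (193,82), green dot (367,113), red hole (128,250). The short way is about 42° clockwise. I'll move above the knob with the tool kept high.

Emit:
arm_command(series=[[[0,20,-12.3,0],[0,40,-24.7,0],[0,40,-24.7,0],[0,40,-24.7,0],[0,40,-24.7,0],[0,40,-24.7,0],[0,40,-24.7,0],[0,40,-24.7,0],[0,40,-24.7,0],[0,40,-24.7,0]]])

```text
t: 1.2
tcp_pos: [0.4983, -0.2204, 0.2313]
tool_rot: [0.397, 0.585, -0.397, 0.585]
force: [0.2, -0.6, 0.4]
finger_gap: 1.005
```

Emit:
arm_command(series=[[[0,40,-24.7,0],[0,40,-24.7,0],[0,40,-24.7,0],[0,40,-24.7,0],[0,40,-24.7,0],[0,40,-24.7,0],[0,20,-12.3,0],[0,0,0,-0.14],[0,0,0,-0.14],[0,0,0,-0.14]]])

```text
t: 2.2
tcp_pos: [0.6795, 0.0237, 0.2307]
tool_rot: [0.264, 0.656, -0.264, 0.656]
force: [-0.3, -0.6, 0.6]
finger_gap: 0.997
```

Emit:
arm_command(series=[[[0,0,0,-0.14],[0,0,0,-0.14],[0,0,0,-0.14],[0,0,0,-0.14],[0,0,0,-0.14],[0,0,0,-0.14],[0,0,0,-0.14],[0,0,0,-0.14],[0,0,0,-0.14],[0,0,0,-0.14]]])

```text
t: 3.2
tcp_pos: [0.6794, 0.0231, 0.2309]
tool_rot: [-0.22, 0.672, 0.22, 0.672]
force: [0.2, 0.3, 0.1]
finger_gap: 1.003
```

Emit:
arm_command(series=[[[25,0,0,-0.14],[25,0,0,-0.14],[25,0,0,-0.14],[15,0,0,-0.14],[0,0,0,0]]])

```text
t: 3.7
tcp_pos: [0.6774, 0.0234, 0.1381]
tool_rot: [-0.394, 0.588, 0.397, 0.584]
force: [-0.1, -0.9, 0.2]
finger_gap: 1.002
```

```bash
python3 - <<'E'
from station import *
import cv2,pickle
s=status.sense();im=snapshot("wrist")
pickle.dump((s,im),open("w1.pkl","wb"));print(s)
cv2.imwrite("pics/w1.png",cv2.resize(im[:,:,::-1],(800,600),interpolation=cv2.INTER_CUBIC))
E
```

```text
{'t': 3.7, 'q': array([-1.30017418e-01,  7.04898065e-01,  1.36376694e+00,  5.37876658e-06,
        1.07968301e+00, -1.31773525e+00]), 'qd': array([-2.49509960e-04, -3.84066897e-02, -4.30174078e-02, -2.14787188e-05,
        2.00958883e-02,  1.02786927e-01]), 'tau': array([-8.38053133e-02, -5.02205551e+01, -1.65400475e+01, -1.50063210e-03,
       -1.66918351e-01, -5.07284179e-01]), 'tcp_pos': array([0.67740139, 0.02337263, 0.13806675]), 'tool_rot': array([-0.39408501,  0.58782682,  0.39725113,  0.58425009]), 'force': array([-0.09615316, -0.86242778,  0.20217267]), 'ft_torque': array([ 0.05928024,  0.04377854, -0.00201349]), 'finger_gap': 1.0019930493150493}
```

View pics/w1.png

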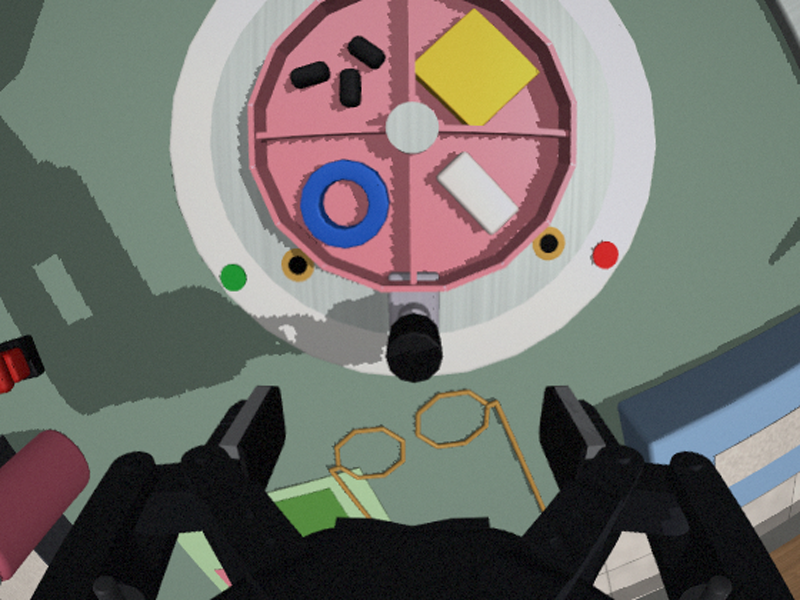

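The wrist picture shows the knob at (414,348), the green hole at (298,265), the red hole at (548,243) and the dots at (233,277) and (605,254). Both fingers are clear.

```bash
cat >>h.py <<'E'
from scipy.spatial.transform import Rotation as R
def wray(s,u,v):
    p=camera_params("wrist");f=210/np.tan(np.radians(p["fovy"]/2))
    a=np.array([u-p["cx"],v-p["cy"]]);r=np.hypot(*a);th=r/f
    d=np.r_[a/r*np.sin(th),np.cos(th)];M=p["mount"];T=R.from_quat(s["tool_rot"]).as_matrix()
    return T@M[:3,3]+s["tcp_pos"],T@M[:3,:3]@d
def wpl(s,U,V,z):
    o,d=wray(s,(U+.5)*.7-.5,(V+.5)*.7-.5);return o+d*(z-o[2])/d[2]
E
python3 - <<'E'
from h import *
import pickle
s=pickle.load(open("w1.pkl","rb"))[0]
obs=[((298,265),.035,.095),((548,243),.035,.095),((233,277),.0365,.126),((605,254),.0365,.126)]+[(q,.035,.14) for q in((171,145),(655,135),(205,270),(640,230),(184,212))]
Q=np.array([wpl(s,*q,z)[:2] for q,z,_ in obs]);rr=np.array([o[2] for o in obs])
c=least_squares(lambda c:np.hypot(*(Q-c).T)-rr,[.588,.058],loss='soft_l1',f_scale=.002)
print("hub",c.x,(np.hypot(*(Q-c.x).T)-rr)*1000)
def rep(n,p):
    d=p[:2]-c.x;print(n,p[:2].round(4),"r",(np.hypot(*d)*1000).round(1),"ang",np.degrees(np.arctan2(d[1],d[0])).round(2))
for n,q in zip(("gh","rh","gd","rd"),Q):rep(n,q)
rep("knob",wpl(s,414,348,.093));rep("knobtop",wpl(s,414,356,.106));rep("knobbot",wpl(s,413,338,.080))
rep("stem bracket",wpl(s,413,309,.067))
T=R.from_quat(s["tool_rot"]).as_matrix()
print(T.round(3))
E
```

```text
hub [0.59034773 0.05901177] [-0.15100725 -0.41609283  1.5734789  -0.12476381 -3.2026432  -2.3847852
  0.37919467 -0.26902483 -4.00917708]
gh [ 0.6327 -0.0259] r 94.8 ang -63.48
rh [0.6724 0.1061] r 94.6 ang 29.88
gd [ 0.6237 -0.0641] r 127.6 ang -74.85
rd [0.6898 0.1361] r 125.9 ang 37.78
knob [0.6793 0.024 ] r 95.6 ang -21.5
knobtop [0.6775 0.0246] r 93.7 ang -21.52
knobbot [0.6795 0.0234] r 96.0 ang -21.76
stem bracket [0.6703 0.0271] r 86.1 ang -21.73
[[-0.007 -0.927  0.374]
 [ 0.001  0.374  0.928]
 [-1.     0.007 -0.002]]
```

Emit:
arm_command(series=[[[15,-1.4,0,0],[17,0,0,0],[17,0,0,0],[17,0,0,0],[0,0,0,0],[0,0,0,0]]])

```text
t: 4.35
tcp_pos: [0.6811, 0.0226, 0.0751]
tool_rot: [-0.396, 0.586, 0.396, 0.586]
force: [0.5, 0.6, 0.3]
finger_gap: 0.996
```

Emit:
arm_command(series=[[[0,0,0,0],[0,0,0,0],[0,0,0,0],[0,0,0,0],[0,0,0,0],[0,0,0,0],[0,0,0,0],[0,0,0,0]]], jaw=40, force=40)

```text
t: 5.15
tcp_pos: [0.6809, 0.0226, 0.0753]
tool_rot: [-0.396, 0.586, 0.396, 0.586]
force: [-0.2, 0.0, 0.8]
finger_gap: 0.403
```

```bash
python3 - <<'E'
from station import *
import cv2,pickle
s=status.sense();im=snapshot("wrist")
pickle.dump((s,im),open("w2.pkl","wb"));print(s["t"],s["tcp_pos"],s["tool_rot"],s["force"],s["finger_gap"])
cv2.imwrite("pics/w2.png",cv2.resize(im[:,:,::-1],(800,600),interpolation=cv2.INTER_CUBIC))
E
```

```text
5.15 [0.68093575 0.02260111 0.0752874 ] [-0.39572164  0.58601196  0.39578283  0.58596103] [-0.23491867  0.04343594  0.78899444] 0.40289284961755983
```

View pics/w2.png

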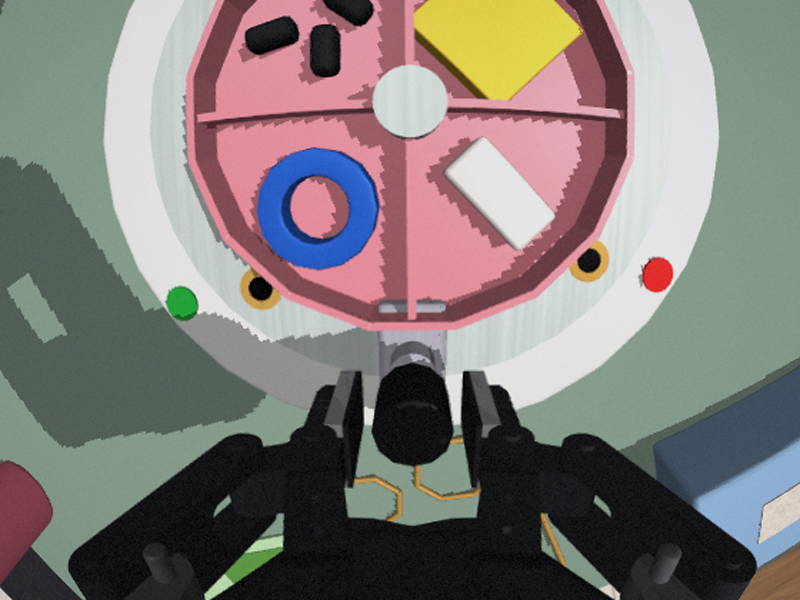

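The knob at (413,415) sits centred between the pads at (352) and (472). The green hole is at (260,290) and the red at (588,262).

```bash
python3 - <<'E'
from h import *
import pickle
s=pickle.load(open("w2.pkl","rb"))[0]
obs=[((260,290),.035,.095),((588,262),.035,.095),((182,303),.0365,.126),((657,275),.0365,.126)]
Q=np.array([wpl(s,*q,z)[:2] for q,z,_ in obs]);rr=np.array([o[2] for o in obs])
c=least_squares(lambda c:np.hypot(*(Q-c).T)-rr,[.588,.058])
print("hub",c.x,c.fun*1000)
def rep(n,p):
    d=p[:2]-c.x;print(n,p[:2].round(4),"r",(np.hypot(*d)*1000).round(1),"ang",np.degrees(np.arctan2(d[1],d[0])).round(2))
for n,q in zip(("gh","rh","gd","rd"),Q):rep(n,q)
rep("knobtop",wpl(s,413,428,.106));rep("slotmid",wpl(s,413,307,.065));rep("hubcap",wpl(s,410,101,.067))
E
```

```text
hub [0.59086744 0.05820578] [-0.25946951  0.11106197  0.25933081 -0.06102947]
gh [ 0.6331 -0.0266] r 94.7 ang -63.55
rh [0.6732 0.1058] r 95.1 ang 30.03
gd [ 0.6238 -0.0637] r 126.3 ang -74.9
rd [0.6902 0.1356] r 125.9 ang 37.93
knobtop [0.6758 0.0255] r 91.0 ang -21.09
slotmid [0.6551 0.0339] r 68.7 ang -20.75
hubcap [0.591  0.0587] r 0.5 ang 71.92
```

Emit:
arm_command(series=[[[0,1.5,0,0],[0,0,0,0],[0,0,0,0],[0,0,0,0],[0,0,0,0],[0,0,0,0]]], jaw=0, force=40)

```text
t: 5.8
tcp_pos: [0.6801, 0.023, 0.0755]
tool_rot: [-0.396, 0.586, 0.395, 0.586]
force: [2.3, -1.8, 0.5]
finger_gap: 0.271
```

Emit:
arm_command(series=[[[-3,0,0,0],[-3,0,0,0],[-3,0,0,0],[-3,0,0,0],[-3,0,0,0],[0,0,0,0],[0,0,0,0]]])

```text
t: 6.5
tcp_pos: [0.6799, 0.023, 0.0903]
tool_rot: [-0.396, 0.586, 0.395, 0.586]
force: [5.6, -1.6, -5.8]
finger_gap: 0.268
```

```bash
python3 - <<'E'
from h import *
from station import *
import cv2
s=status.sense();print(s["tcp_pos"],s["force"],s["finger_gap"],R.from_quat(s["tool_rot"]).as_matrix().round(3))
b=snapshot("side")[185:280,170:290,::-1]
cv2.imwrite("pics/cb2.png",cv2.resize(b,None,fx=5,fy=5,interpolation=cv2.INTER_CUBIC))
h=np.array([.5905,.0585]);d=s["tcp_pos"][:2]-h
print(np.hypot(*d),np.degrees(np.arctan2(d[1],d[0])))
# arc rows: per-row chord in tool axes. 14 rows of 3deg
T=R.from_quat(s["tool_rot"]).as_matrix()
th=np.radians(3);M=R.from_rotvec([0,0,-th]).as_matrix()
dv=np.r_[d,0];print("row shift tool mm",T.T@(M@dv-dv)*1000)
E
```

```text
[0.67994346 0.02300172 0.09031484] [ 5.56523215 -1.56735946 -5.78119938] 0.2680171683492263 [[ 0.001 -0.928  0.374]
 [-0.     0.374  0.928]
 [-1.    -0.001  0.   ]]
0.09623024678659019 -21.647114725603238
row shift tool mm [-1.02779564e-03  1.06429380e-01 -5.03690399e+00]
```

View pics/cb2.png

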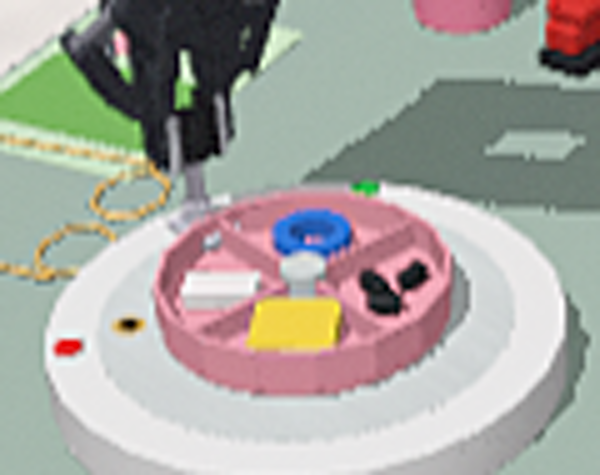

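The side crop shows the stem drawn out below the fingers and the tray not moved. The z force of −5.8 N matches the spring. Next is a gentle turn clockwise, 1.5° per row.

Emit:
arm_command(series=[[[0,0.01,-0.83,0.0087],[0,0.02,-1.66,0.0175],[0,0.03,-2.49,0.0262],[0,0.03,-2.49,0.0262],[0,0.03,-2.49,0.0262],[0,0.03,-2.49,0.0262],[0,0.03,-2.49,0.0262],[0,0.03,-2.49,0.0262],[0,0.03,-2.49,0.0262],[0,0.03,-2.49,0.0262]]])

```text
t: 7.55
tcp_pos: [0.6693, 0.0032, 0.0903]
tool_rot: [-0.324, 0.628, 0.323, 0.629]
force: [4.5, -2.7, -5.8]
finger_gap: 0.269
```

Emit:
arm_command(series=[[[0,0.03,-2.49,0.0262],[0,0.03,-2.49,0.0262],[0,0.03,-2.49,0.0262],[0,0.03,-2.49,0.0262],[0,0.03,-2.49,0.0262],[0,0.03,-2.49,0.0262],[0,0.02,-1.66,0.0175],[0,0.01,-0.83,0.0087],[0,0,0,0],[0,0,0,0]]])

```text
t: 8.55
tcp_pos: [0.6578, -0.0104, 0.0903]
tool_rot: [-0.266, 0.655, 0.265, 0.656]
force: [5.4, -3.4, -5.8]
finger_gap: 0.268
```

```bash
cat > st.py <<'E'
from h import *
from station import *
s=status.sense();h=np.array([.5905,.0585]);d=s["tcp_pos"][:2]-h
T=R.from_quat(s["tool_rot"]).as_matrix()
print(s["t"],s["tcp_pos"],"r",np.hypot(*d),"ang",np.degrees(np.arctan2(d[1],d[0])),"tool z ang",np.degrees(np.arctan2(T[1,2],T[0,2])),"F tool",T.T@s["force"],"M tool",T.T@s["ft_torque"],s["finger_gap"])
E
python3 st.py
```

```text
8.55 [ 0.65780967 -0.01044394  0.09028181] r 0.0963527763212011 ang -45.68719157874494 tool z ang 44.04700019277244 F tool [ 5.8163455  -6.15952674  1.48993359] M tool [ 0.03907011 -0.22955688 -0.870981  ] 0.26781227985886735
```

Emit:
arm_command(series=[[[0,0.01,-0.83,0.0087],[0,0.02,-1.66,0.0175],[0,0.03,-2.49,0.0262],[0,0.03,-2.49,0.0262],[0,0.03,-2.49,0.0262],[0,0.03,-2.49,0.0262],[0,0.02,-1.66,0.0175],[0,0.01,-0.83,0.0087],[0,0,0,0],[0,0,0,0]]])

```text
t: 9.55
tcp_pos: [0.6462, -0.0202, 0.0903]
tool_rot: [-0.213, 0.674, 0.212, 0.674]
force: [4.5, -3.7, -5.6]
finger_gap: 0.267
```

```bash
python3 st.py; python3 - <<'E'
from station import *
import cv2,pickle
s=status.sense();im=snapshot("wrist");pickle.dump((s,im),open("w3.pkl","wb"))
cv2.imwrite("pics/w3.png",cv2.resize(im[:,:,::-1],(800,600),interpolation=cv2.INTER_CUBIC))
E
```

```text
9.55 [ 0.64617317 -0.0201638   0.09027153] r 0.09637165245866346 ang -54.71160064192482 tool z ang 35.04767682698481 F tool [ 5.59207926 -5.62999378  1.53582972] M tool [ 0.05851618 -0.29278864 -0.8516061 ] 0.267162639955957
```

View pics/w3.png

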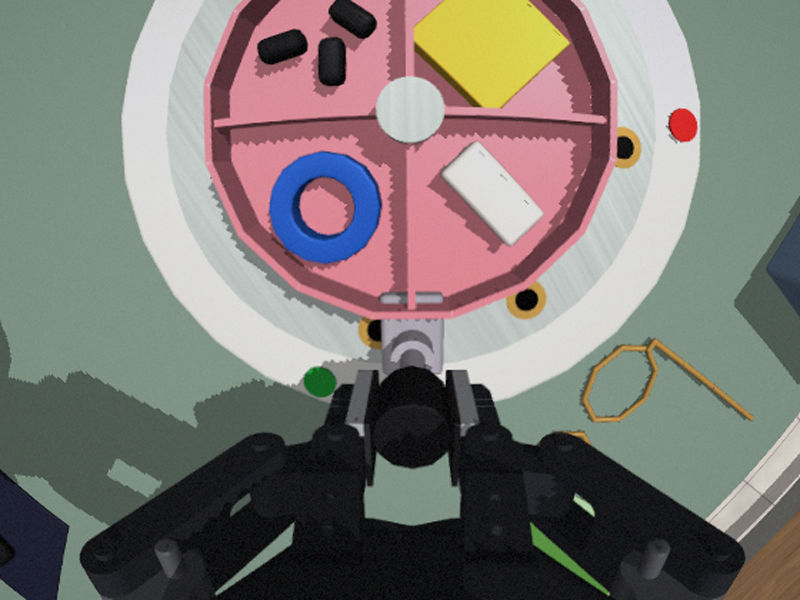

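Green hole at (375,330), partly behind the bracket; start hole at (526,299), red hole (625,147). The eraser and tape are in the tray.

```bash
python3 - <<'E'
from h import *
import pickle
s=pickle.load(open("w3.pkl","rb"))[0]
obs=[((375.5,331),.035,.095),((526,299.5),.035,.095),((624,147.5),.035,.095),((320,381),.0365,.126),((683,125),.0365,.126)]
Q=np.array([wpl(s,*q,z)[:2] for q,z,_ in obs]);rr=np.array([o[2] for o in obs])
w=np.array([.3,1,1,1,1])
c=least_squares(lambda c:w*(np.hypot(*(Q-c).T)-rr),[.588,.058])
print("hub",c.x,c.fun*1000)
for n,q in zip(("gh","start","rh","gd","rd"),Q):
    d=q-c.x;print(n,q.round(4),"r",(np.hypot(*d)*1000).round(1),"ang",np.degrees(np.arctan2(d[1],d[0])).round(2))
d=s["tcp_pos"][:2]-c.x;print("tcp",np.hypot(*d),np.degrees(np.arctan2(d[1],d[0])))
E
```

```text
hub [0.59074722 0.05840034] [ 0.01152418 -0.49710029  0.41015131  0.40122783  0.00321653]
gh [ 0.6316 -0.0274] r 95.0 ang -64.51
start [0.6787 0.0239] r 94.5 ang -21.39
rh [0.6731 0.1066] r 95.4 ang 30.33
gd [ 0.6238 -0.0636] r 126.4 ang -74.86
rd [0.6902 0.1358] r 126.0 ang 37.9
tcp 0.096147599070847 -54.797545711381105
```

Emit:
arm_command(series=[[[0,0.01,-0.83,0.0087],[0,0.02,-1.66,0.0175],[0,0.03,-2.49,0.0262],[0,0.03,-2.49,0.0262],[0,0.03,-2.49,0.0262],[0,0.02,-1.66,0.0175],[0,0.02,-1.66,0.0175],[0,0.01,-0.83,0.0087],[0,0,0,0],[0,0,0,0]]])

```text
t: 10.6
tcp_pos: [0.6339, -0.0276, 0.0903]
tool_rot: [-0.163, 0.688, 0.162, 0.688]
force: [4.3, -4.8, -5.9]
finger_gap: 0.268
```

```bash
python3 st.py
```

```text
10.6 [ 0.63393275 -0.0275769   0.09027594] r 0.0964138829507101 ang -63.225367993546165 tool z ang 26.544961387953 F tool [ 5.93840826 -6.19731697  1.74010936] M tool [ 0.15275826 -0.27906993 -0.93959862] 0.2680530109140492
```

Emit:
arm_command(series=[[[0,0,-1.1,0.012],[0,0,0,0],[0,0,0,0],[1,0,0,0],[1,0,0,0],[1,0,0,0],[1,0,0,0],[0,0,0,0],[0,0,0,0]]])

```text
t: 11.5
tcp_pos: [0.6329, -0.0281, 0.0863]
tool_rot: [-0.159, 0.689, 0.158, 0.689]
force: [2.9, -4.4, -5.3]
finger_gap: 0.268
```

```bash
python3 st.py
```

```text
11.5 [ 0.63293172 -0.02811558  0.08631246] r 0.09645055333457063 ang -63.90043344007825 tool z ang 25.862963130152455 F tool [ 5.27485858 -5.18392657  0.73322768] M tool [ 0.0289385  -0.26981628 -0.8791135 ] 0.26842248938582286
```

No contact with the face: the pin is entering the hole. I'll keep lowering gently.

Emit:
arm_command(series=[[[1,0,0,0],[1,0,0,0],[1,0,0,0],[1,0,0,0],[0,0,0,0]]])

```text
t: 12.0
tcp_pos: [0.6329, -0.0281, 0.0823]
tool_rot: [-0.159, 0.689, 0.158, 0.689]
force: [3.2, -4.6, -4.2]
finger_gap: 0.264
```

```bash
python3 st.py
```

```text
12.0 [ 0.63291204 -0.02810885  0.08234407] r 0.09643585538129724 ang -63.909173192231194 tool z ang 25.860772129857466 F tool [ 4.19186544 -5.50855109  0.90064067] M tool [ 0.05157693 -0.27303925 -0.88243372] 0.2636044315401948
```

Emit:
arm_command(series=[[[1,0,0,0],[1,0,0,0],[1,0,0,0],[1,0,0,0],[1,0,0,0],[1,0,0,0],[0.7,0,0,0],[0,0,0,0],[0,0,0,0]]])

```text
t: 12.9
tcp_pos: [0.6329, -0.0281, 0.0759]
tool_rot: [-0.159, 0.689, 0.158, 0.689]
force: [2.5, -4.2, -3.0]
finger_gap: 0.266
```

```bash
python3 st.py
```

```text
12.9 [ 0.63292837 -0.02811028  0.07594362] r 0.09644431741682769 ang -63.90083642536761 tool z ang 25.86630549234725 F tool [ 2.96153515 -4.87880095  0.45251349] M tool [ 0.07792231 -0.16036602 -0.85974161] 0.26623826715656257
```

Emit:
arm_command(series=[[[0.4,0,0,0],[0,0,0,0],[0,0,0,0]]])

```text
t: 13.2
tcp_pos: [0.6329, -0.0281, 0.0756]
tool_rot: [-0.159, 0.689, 0.158, 0.689]
force: [2.1, -5.2, -4.3]
finger_gap: 0.27
```

Emit:
arm_command(series=[[[0,0,0,0],[0,0,0,0],[0,0,0,0],[0,0,0,0],[0,0,0,0],[0,0,0,0]]], jaw=55)

```text
t: 13.8
tcp_pos: [0.6327, -0.0266, 0.0752]
tool_rot: [-0.158, 0.689, 0.158, 0.689]
force: [0.2, -0.1, 0.6]
finger_gap: 0.547
```

Emit:
arm_command(series=[[[-10,0,0,0],[-20,0,0,0],[-30,0,0,0],[-30,0,0,0],[-30,0,0,0],[0,0,0,0],[0,0,0,0]]])

```text
t: 14.5
tcp_pos: [0.6331, -0.0269, 0.1965]
tool_rot: [-0.158, 0.689, 0.158, 0.69]
force: [-0.5, 0.6, 0.3]
finger_gap: 0.551
```

```bash
python3 st.py; python3 - <<'E'
from station import *
import cv2,numpy as np,pickle
s=status.sense();w=snapshot("wrist");a=snapshot("scene");b=snapshot("side")
pickle.dump((s,w),open("w4.pkl","wb"))
f=lambda i,k:cv2.resize(i[:,:,::-1],None,fx=k,fy=k,interpolation=cv2.INTER_CUBIC)
B=f(b[195:300,165:295],3.07)[:322]
W=f(w,.714)
top=np.hstack([W[:300],f(b[195:295,165:298],3)[:300]])
bot=f(a,.714)[:300]
c=np.hstack([bot,f(a[190:290,285:418],3)[:300]])
n=min(top.shape[1],c.shape[1]);cv2.imwrite("pics/fin.png",np.vstack([top[:,:n],c[:,:n]]))
E
```

```text
14.5 [ 0.63314315 -0.0268891   0.1964961 ] r 0.09544493647028278 ang -63.462545949315775 tool z ang 25.84951504119111 F tool [-0.33167648  0.71955283 -0.21304863] M tool [-0.00106385  0.00121707  0.01951328] 0.5507956599301747
```

View pics/fin.png

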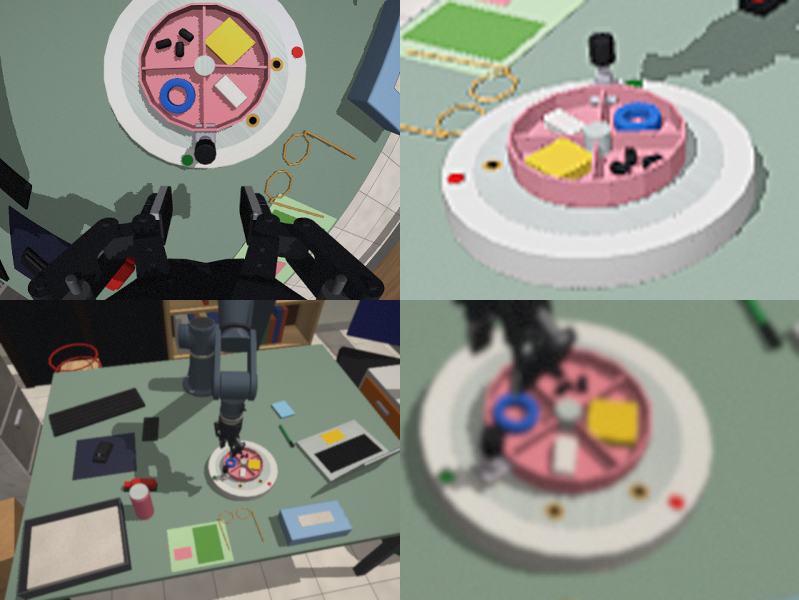

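The final picture shows the tray turned, with the knob by the green dot, the eraser and tape inside, and the fingers clear. I'll check the knob's height numerically.

```bash
python3 - <<'E'
from h import *
from station import *
import cv2
h=np.array([.5906,.0585])
o,d=ray("side",(201.5+.5)/3-.5+165,(49+.5)/3-.5+195)
# intersect with vertical line through the knob: height at nearest point
for a in(-63,-64.5):
    xy=h+.095*np.array([np.cos(np.radians(a)),np.sin(np.radians(a))])
    t=(d[:2]@(xy-o[:2]))/(d[:2]@d[:2]);p=o+t*d;print(a,p,"lateral miss",np.hypot(*(p[:2]-xy)))
b=snapshot("side")[190:240,205:260,::-1]
cv2.imwrite("pics/kn.png",cv2.resize(b,None,fx=10,fy=10,interpolation=cv2.INTER_CUBIC))
E
```

```text
-63 [ 0.63388804 -0.02604444  0.09322353] lateral miss 0.00018841975617732594
-64.5 [ 0.63374309 -0.02581674  0.09337854] lateral miss 0.002660752456867094
```

View pics/kn.png

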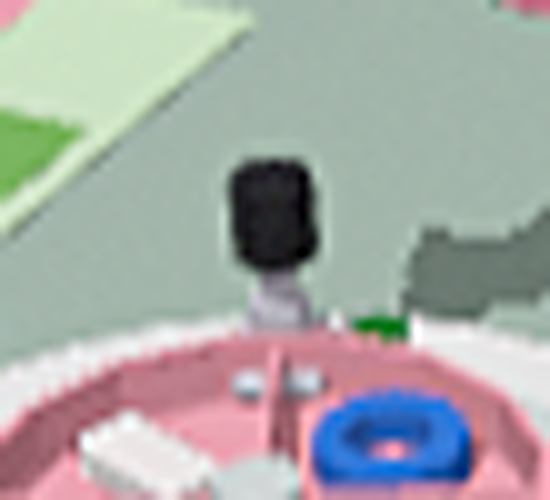

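The knob stands at 93 mm, which means the pin is fully home. Handing in.

```bash
python3 -c "
from station import *
print(ticket.sign_off())"
```

```text
the job is handed in; nothing more can be done
None
```

The pin is now in the hole by the green dot, and the job was handed in at about 15 s, well under the 48 s limit. I gripped the knob, drew the pin 15 mm, and turned the tray about 42° the short way (clockwise seen from above). I then lowered the pin into the hole, opened the fingers and backed off.

- **Pin home:** the side camera puts the knob at about 93 mm high, the fully-home height. The pin met nothing on the way down; the spring force just faded from about 6 N to 3 N.
- **Force before release:** just before I let go, the gripper still carried about 4 N vertically. After opening, all forces read about zero and the knob height was as above.
- **Sideways load:** a radial pull of about 6 N on the knob persisted during the turn, because the grip sat slightly off the knob's circle. When the fingers opened, the tool sprang about 1.5 mm.
- **Hole position:** my estimates of the green hole's angle differed by about 1°. The last one was taken with the hole partly hidden by the bracket; I aimed between them and the pin went in first time.
- **Other things:** in the last pictures the eraser and tape roll are in the tray, the gripper is clear and the red hole is empty. The other desk things look unmoved by eye; I did not measure them.

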